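# Click up the bottle tally

## Robot

A 6-joint arm with a two-finger parallel gripper is mounted at the origin on the work surface. World frame = base frame: x ahead of the robot, y to its left, z up, the work surface at z = 0. Lengths are in m, angles in rad, forces in N, time in s.
With the tool pointing down it reaches from about 0.375 to 0.975 m from the base axis. Payload 3.8 kg.
Tool frame: the origin (TCP) lies at the centre of the arm's flange, where the gripper is bolted on; the fingertips stand 173 mm ahead of it and the grasp point (between the pads) lies 155 mm ahead of it (r.hold_point_z is the distance from the TCP to the grasp point, in m); x points along the fingers, y is the direction in which the jaws open and shut, and the axes are right-handed (so a half turn about x gives the same grasp; the last joint's range is limited). The gripper opens to 85 mm and grips with 20 to 120 N. Pads are 22 mm wide; open, the fingers measure 114 mm over their backs; the gripper's body (76 mm by 85 mm) begins 54 mm behind the grasp point. The pads swing forward as they close: fully open they stand 13 mm farther back than shut.
Start: joints at [-1.327, 0.264, 1.604, -0, 1.274, -0.037], TCP at [0.187, -0.649, 0.405] pointing down, gripper open.
Joint ranges: [-2.63, 2.63], [-0.94, 2.18], [0.31, 2.57], [-1.31, 4.45], [0, 2.66], [-2.55, 2.55]. Speed limits (rad/s): [2.57, 2.57, 3.14, 3.14, 3.14, 3.14].

## Interface

Orientations are given as a 3x3 rotation matrix whose columns are the frame's x, y, z axes.
In Python, from workcell import r gives the robot as it stands.
- The arm moves only by the tool move_arm, never from a script. Its argument "motion" is a list of rows, each a list of 7 numbers: the shift along the tool's x, y, z in mm, then the turn, a rotation vector about the tool's x, y, z in degrees, then the closure, from -1 (fully open) to 1 (shut). A call has 1 to 20 rows; each row shifts and turns the pose as measured when the row begins, along the tool's axes as they then stand; what a row does not reach is not made up. A row lasts 1/12 s, in which the tool goes at most 41.7 mm and 7.16 degrees, less where a joint would pass 70% of its speed; a pose out of reach is approached as far as the arm can. A call with a gripper value outside its range is refused whole. The fingers move at their own pace and stop on an object; "squeeze" is the grip in N (left out, the last holds). Time passes only in rows, so rows that do not move let the fingers close. It gives the time, the measured TCP pose, the force and the opening at its end, in the units of the state.
- r.state(): the state, without advancing time (a new reading comes with each control period).
- r.camera(name): name is "side" or "top"; returns the picture (400x640x3 uint8, blue, green, red); there is no depth.
- r.get_calibration(name): a dict with "fx", "fy", "cx", "cy" (pixels), "D" ([k1, k2, p1, p2, k3] as OpenCV has them; the pictures are not rectified), "cam_to_world" (4x4, takes a point from camera to world coordinates). Camera axes: x right, y down, z forward; pixel columns grow to the right and rows downward; lengths in m; the calibration is good to about 2 mm. A picture is of the moment at which its call begins. get_calibration takes no time and is no camera call.
- r.close_job(): hands the job in, once; it reports no verdict.
The state is a dict: "t": time; "joint_positions": joint angles; "joint_vel": joint speeds; "effort": joint torques, N m; "tool_pos": TCP position; "tcp_rot": TCP orientation; "wrist_force": force on the tool from outside, world axes, zero at the start; "wrist_torque": the same for the moment, N m; "grip_width": opening from 0.0 (shut) to 1.0 (fully open).
Only numpy, scipy, OpenCV 4.12 (cv2) and the standard library are available. Lean on these libraries where they do the work, as an engineer would, in place of code of your own. Each camera call takes 0.05 s, during which the arm holds its last target. There are 200 camera calls.

## Task

Count the tall narrow-necked bottles standing in the rimmed tray (not the squat jars, and nothing on the flat mat), then advance the tally counter by exactly that many clicks from its present zero. With a fingertip, flick the wheel's edge in the direction of the arrows one click at a time, letting each click settle, never going past the count, and leave the bottles and jars where they stand.

Things in the scene. Friction and masses are not known exactly. Their poses are not given: they have to be found in the camera images.
- counter: the tally counter, a grey steel box 160 (x) x 80 (y) x 76 mm high on a 180 x 100 mm rubber foot, fixed to the bench. Origin at the centre of its underside, z up; its x axis points along the two white arrows on its top. A thumbwheel on a level axle along y stands up through a slot in the top. The white needles on its two sides turn with the wheel, one tick a click, and point up at zero
- axle (a point): the centre of the thumbwheel, 60 mm above the bench; its axes are the counter's. The wheel is a disc of 38 mm radius with eight black radial paddles, 7 mm thick, 18 mm wide, 45 degrees apart, reaching to 60 mm radius. At rest on any click, two paddles stand 22.5 degrees before and after straight up (tips 23 mm to -x and +x of the axle, 55 mm above it), the next at 67.5 degrees (55 mm out, 23 mm up)
- wheel (a joint): turn of the thumbwheel, rad, 0 at the start, growing as its top moves to the counter's +x. One click is 0.785 rad (45 degrees): the paddle before the top pushed over to after the top. It has a springy detent: about 2 to 4 N on a paddle's tip; past half a click it snaps on to the next rest by itself, short of half it falls back. It can be pushed back; stops lie at -0.25 and 5.7 rad
- tray: the white plastic tray with a rim, 190 x 190 mm, 25 mm high, floor 5 mm thick, fixed; origin at the centre of its underside. The things in it stand within 75 mm of its centre
- mat: the flat black rubber mat, 120 (x) x 190 (y) mm and 5 mm thick, fixed, with no rim; origin at the centre of its underside. It lies on the other side of the counter from the tray
- bottle_a: a tall amber-glass reagent bottle with a narrow neck and a white cap, 52 mm across and 115 mm high, standing loose; origin at the centre of its underside; it stands in the tray
- bottle_b: a tall amber-glass reagent bottle with a narrow neck and a white cap, 52 mm across and 115 mm high, standing loose; origin at the centre of its underside; it stands in the tray
- bottle_c: a tall amber-glass reagent bottle with a narrow neck and a white cap, 52 mm across and 115 mm high, standing loose; origin at the centre of its underside; it stands in the tray or on the mat
- bottle_d: a tall amber-glass reagent bottle with a narrow neck and a white cap, 52 mm across and 115 mm high, standing loose; origin at the centre of its underside; it stands in the tray or on the mat
- jar_a: a squat amber-glass jar with a wide white lid, 60 mm across and 58 mm high, standing loose in the tray or on the mat; origin at the centre of its underside; a jar is not counted
- jar_b: a squat amber-glass jar with a wide white lid, 60 mm across and 58 mm high, standing loose in the tray or on the mat; origin at the centre of its underside; a jar is not counted
Things that resemble listed ones, but are neither listed nor needed, are in the scene too. Leave any purple or turquoise look-alike of the bottle_d alone.

How it is judged:
By the outcome, as a careful person would: the job done as asked, in the order asked, and still so for the second after the job is handed in, with the robot touching nothing.
It also fails if it takes over 51 s, if anything falls off the work surface, if the arm or the gripper's body presses on something with over 40 N, if the wrist force passes 120 N, or if a joint passes its speed limit or range.

## Working session

There is one attempt and no reset: what is moved stays moved. The work goes in short steps, Python scripts to look and compute and a tool call to move; the robot and the scene stay as the last step left them, time stands still between calls to the robot, and variables do not carry over. Pictures are saved under pics/ and viewed, about 8 in all and at most 12, crops included, and the job is handed in when it is done.

Besides the shell and the picture viewer there is one more tool, called after ">>>" as name(argument=value, ...), one argument or row to a line, values as JSON. move_arm: Moves the arm, as the interface text tells. Its arguments: {"type":"object","properties":{"motion":{"type":"array","items":{"type":"array","items":{"type":"number"}}},"squeeze":{"type":"number"}},"required":["motion"]}

```bash
mkdir -p pics; python3 - <<'E'
from workcell import r
import cv2
for n in("side","top"):
    cv2.imwrite(f"pics/{n}0.png",r.camera(n)); c=r.get_calibration(n); print(n,c)
s=r.state();print(s["t"],s["tool_pos"],s["tcp_rot"],s["grip_width"],s["wrist_force"])
E
```

```text
side {'fx': 470.7285773233409, 'fy': 470.7285773233409, 'cx': 325.06316572438544, 'cy': 198.4414706960257, 'D': array([-0.1053649,  0.       ,  0.       ,  0.       ,  0.       ]), 'cam_to_world': array([[-0.95566878, -0.15473278,  0.25050937,  0.17042856],
       [-0.294391  ,  0.51823985, -0.80297036,  1.17748781],
       [-0.0055781 , -0.84112141, -0.54081758,  0.819099  ],
       [ 0.        ,  0.        ,  0.        ,  1.        ]])}
top {'fx': 412.74592723779085, 'fy': 412.74592723779085, 'cx': 319.259654284702, 'cy': 197.03960102087623, 'D': array([-0.07474683,  0.        ,  0.        ,  0.        ,  0.        ]), 'cam_to_world': array([[-0.00316347, -0.99907155,  0.0429654 ,  0.47557078],
       [-0.99999057,  0.00328839,  0.0028371 ,  0.02160528],
       [-0.00297575, -0.04295602, -0.99907253,  1.33184196],
       [ 0.        ,  0.        ,  0.        ,  1.        ]])}
0.1 [ 0.18698504 -0.64825316  0.40348718] [[-5.04393596e-04  2.77132788e-01 -9.60831496e-01]
 [ 1.98601430e-03 -9.60829446e-01 -2.77133239e-01]
 [-9.99997901e-01 -2.04800932e-03 -6.57534604e-05]] 1.0030102421596585 [ 0.70654977 -0.65187695  0.62892476]
```

View pics/top0.png

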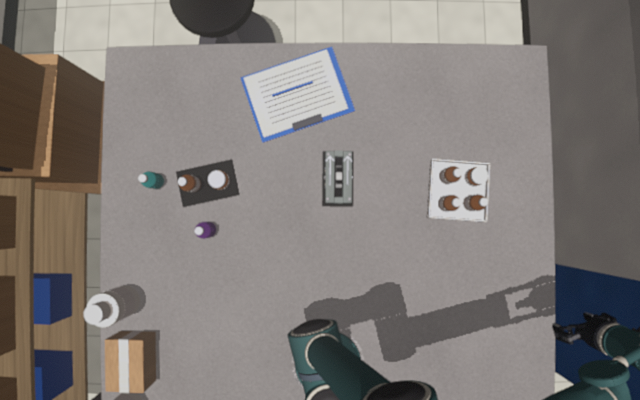

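View pics/side0.png

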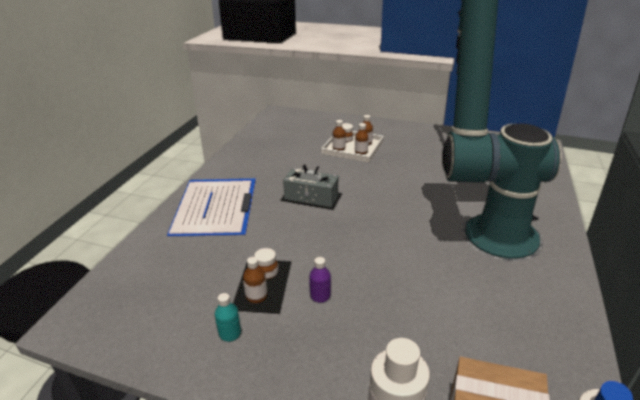

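Top view: the tray at (460,190) holds four things, at (450,175), (477,176), (449,203) and (475,203). The mat at (207,183) has a bottle at (187,183) and a jar at (217,180). Teal (151,180) and purple (205,230) look-alikes stand on the bench, and the counter is at (338,178). I'll check the tray and the arrows in close crops.

```bash
python3 - <<'E'
import cv2,numpy as np
t=cv2.imread("pics/top0.png");s=cv2.imread("pics/side0.png")
f=lambda im,x,y,w,h:cv2.resize(im[y:y+h,x:x+w],(400,300),interpolation=cv2.INTER_CUBIC)
a=np.hstack([f(t,415,150,92,69),f(s,310,105,84,63)])
b=np.hstack([f(t,292,144,92,69),f(s,270,155,80,60)])
cv2.imwrite("pics/crop.png",np.vstack([a,b]))
E
```

```text
(no output)
```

View pics/crop.png

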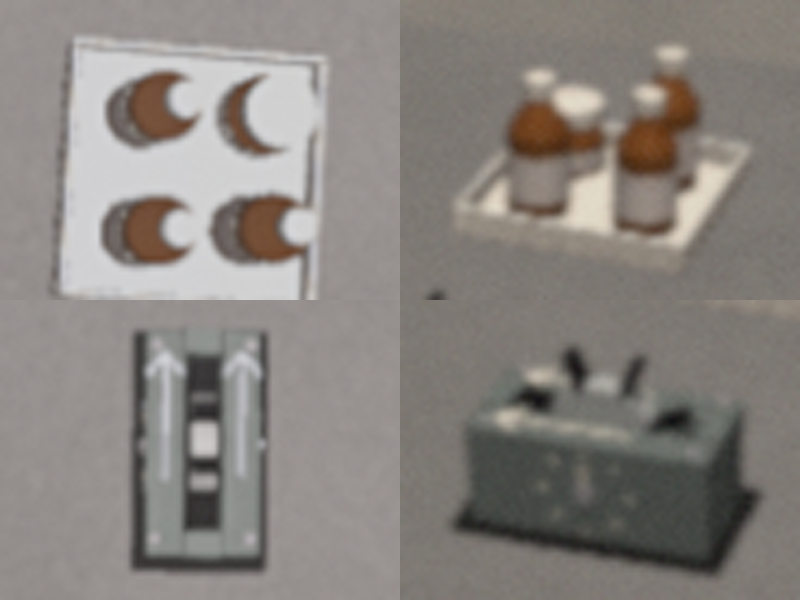

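The tray holds three tall narrow-necked bottles (bottom-left, bottom-right and top-left) and one squat jar with a wide lid (top-right), so the **count is 3**. The mat accounts for the remaining bottle and jar. The arrows point up in the image, about world +x, and the needle points up. Next I'll locate the counter.

```bash
cat >h.py <<'E'
import cv2,numpy as np
from workcell import r
def ray(n,px,z):
    c=r.get_calibration(n);K=np.array([[c['fx'],0,c['cx']],[0,c['fy'],c['cy']],[0,0,1]])
    u=cv2.undistortPoints(np.float64(px).reshape(-1,1,2),K,c['D'])[:,0]
    T=c['cam_to_world'];d=np.c_[u,np.ones(len(u))]@T[:3,:3].T;o=T[:3,3]
    return o+d*((z-o[2])/d[:,2])[:,None]
def proj(n,P):
    c=r.get_calibration(n);K=np.array([[c['fx'],0,c['cx']],[0,c['fy'],c['cy']],[0,0,1]])
    W=np.linalg.inv(c['cam_to_world'])
    return cv2.projectPoints(np.float64(P).reshape(-1,1,3),cv2.Rodrigues(W[:3,:3])[0],W[:3,3],K,c['D'])[0][:,0]
E
python3 - <<'E'
from h import *
im=cv2.imread("pics/top0.png")
x0,y0=312,140;s=im[y0:215,x0:365].astype(int)
bg=np.median(im[140:215,300:315].reshape(-1,3),0)
m=(np.abs(s-bg).max(2)>28).astype(np.uint8)
m=cv2.morphologyEx(m,cv2.MORPH_CLOSE,np.ones((5,5)))
c=max(cv2.findContours(m,0,2)[0],key=cv2.contourArea)
b=cv2.boxPoints(cv2.minAreaRect(c))+[x0,y0]
P=ray("top",b,.003);print(b,P,np.linalg.norm(np.diff(P,axis=0),axis=1),P.mean(0))
# wheel white hub-top (pixel ~ crop 203,140) and paddle tips
for p in [(292+203*.23,144+140*.23)]:print(ray("top",[p],.098))
# arrow pixels
w=((s.min(2)>195)).astype(np.uint8)
print(m.sum(),w.sum())
ys,xs=np.nonzero(w)
print(sorted(zip(xs+x0,ys+y0))[:80])
st=r.state();T=st['tcp_rot'];print(T,st['tool_pos'])
E
```

```text
[[322. 151.]
 [353. 151.]
 [353. 206.]
 [322. 206.]] [[ 0.68204091  0.01602486  0.003     ]
 [ 0.68175141 -0.08447686  0.003     ]
 [ 0.50347744 -0.08318839  0.003     ]
 [ 0.50381393  0.01664748  0.003     ]] [0.10050214 0.17827863 0.09983643] [ 0.59277092 -0.03374823  0.003     ]
[[ 0.59100202 -0.03336594  0.098     ]]
1372 16
[(np.int64(329), np.int64(157)), (np.int64(329), np.int64(158)), (np.int64(330), np.int64(157)), (np.int64(330), np.int64(158)), (np.int64(337), np.int64(176)), (np.int64(337), np.int64(177)), (np.int64(338), np.int64(175)), (np.int64(338), np.int64(176)), (np.int64(338), np.int64(177)), (np.int64(339), np.int64(175)), (np.int64(339), np.int64(176)), (np.int64(339), np.int64(177)), (np.int64(340), np.int64(176)), (np.int64(340), np.int64(177)), (np.int64(347), np.int64(157)), (np.int64(348), np.int64(157))]
[[-5.04393596e-04  2.77132788e-01 -9.60831496e-01]
 [ 1.98601430e-03 -9.60829446e-01 -2.77133239e-01]
 [-9.99997901e-01 -2.04800932e-03 -6.57534604e-05]] [ 0.18698504 -0.64825316  0.40348718]
```

Counter centre is about (0.592, -0.0335) with yaw about 0. I'll turn the tool 16° so the 22 mm pad width lies along world x, shut the jaws, and travel at height.

>>> move_arm(
  motion=[
    [0,0,0,5.4,0,0,1],
    [0,0,0,5.4,0,0,1],
    [0,0,0,5.3,0,0,1],
    [0,-34,-18,0,0,0,1],
    [0,-34,-18,0,0,0,1],
    [0,-34,-18,0,0,0,1],
    [0,-34,-18,0,0,0,1],
    [0,-34,-18,0,0,0,1],
    [0,-34,-18,0,0,0,1],
    [0,-34,-18,0,0,0,1],
    [0,-34,-18,0,0,0,1],
    [0,-34,-18,0,0,0,1],
    [0,-34,-18,0,0,0,1],
    [0,-34,-18,0,0,0,1],
    [0,-34,-18,0,0,0,1],
    [0,-34,-18,0,0,0,1],
    [0,-34,-18,0,0,0,1],
    [0,-34,-18,0,0,0,1],
    [0,0,0,0,0,0,1],
  ],
  squeeze=20,
)

```text
t: 1.68
tool_pos: [0.4714, -0.1196, 0.3947]
tcp_rot: [[-0.007, -0.024, -1.0], [0.016, -1.0, 0.024], [-1.0, -0.016, 0.007]]
wrist_force: [0.4, -0.3, -0.2]
grip_width: -0.001
```

>>> move_arm(
  motion=[
    [0,0,0,-1.4,0.4,0.9,1],
    [20,-29,-24,0,0,0,1],
    [20,-29,-24,0,0,0,1],
    [20,-28,-23,0,0,0,1],
    [0,0,0,0,0,0,1],
    [0,0,0,0,0,0,1],
  ],
)

```text
t: 2.18
tool_pos: [0.5427, -0.0339, 0.3334]
tcp_rot: [[0.004, 0.008, -1.0], [-0.008, -1.0, -0.008], [-1.0, 0.008, -0.004]]
wrist_force: [-0.4, -0.4, 0.5]
grip_width: -0.005
```

```bash
python3 - <<'E'
from h import *
im=r.camera("side")
s=r.state();p=s['tool_pos'];R=s['tcp_rot'];print(p,R.round(4))
for d in (.173,.186):
    q=proj("side",[p+R[:,0]*d])[0];print(d,q)
A=np.array([.592,-.0335,0])
# expected points: paddle tips, box corner tops
print(proj("side",[A+[-.023,0,.115],A+[.023,0,.115],A+[-.08,.04,.076],A+[.08,.04,.076]]).round(1))
c=im[110:220,250:370];cv2.imwrite("pics/s1.png",cv2.resize(c,None,fx=5,fy=5,interpolation=cv2.INTER_CUBIC))
E
```

```text
[ 0.54227644 -0.03409776  0.33306498] [[ 0.0028  0.0072 -1.    ]
 [-0.0071 -0.9999 -0.0072]
 [-1.      0.0071 -0.0028]]
0.173 [326.67820056 154.89264731]
0.186 [326.69168075 158.68009395]
[[318.4 167. ]
 [304.4 165. ]
 [332.5 187. ]
 [283.3 179.4]]
```

View pics/s1.png

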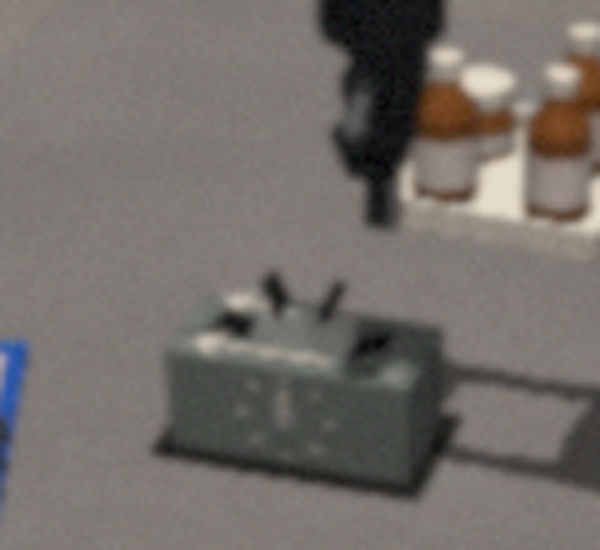

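The fingertip (crop 382,225 → image 326,155) matches the 173 mm shut-tip prediction. The paddle tips (318,167) and (304,165) match the projected model within 1 px. Descending behind the rear paddle to a tip height of about 105 mm.

>>> move_arm(
  motion=[
    [18,0,0,0,0,0,1],
    [18,0,0,0,0,0,1],
    [18,0,0,0,0,0,1],
    [0,0,0,0,0,0,1],
  ],
)

```text
t: 2.57
tool_pos: [0.5415, -0.0405, 0.2813]
tcp_rot: [[0.009, 0.003, -1.0], [-0.011, -1.0, -0.004], [-1.0, 0.011, -0.009]]
wrist_force: [-0.6, -0.0, -0.6]
grip_width: -0.004
```

>>> move_arm(
  motion=[
    [3,-7,0,0,-0.5,-0.6,1],
    [0,0,0,0,0,0,1],
  ],
)

```text
t: 2.73
tool_pos: [0.5406, -0.0358, 0.2794]
tcp_rot: [[-0.001, -0.0, -1.0], [0.0, -1.0, 0.0], [-1.0, -0.0, 0.001]]
wrist_force: [0.1, 0.6, -0.3]
grip_width: -0.002
```

>>> move_arm(
  motion=[
    [1,-1,-5,0,0,0,1],
    [0,-1,-5,0,0,0,1],
    [0,0,-5,0,0,0,1],
    [0,0,-5,0,0,0,1],
    [0,0,-5,0,0,0,1],
    [0,0,-5,0,0,0,1],
    [0,0,-5,0,0,0,1],
    [0,0,0,0,0,0,1],
  ],
)

```text
t: 3.4
tool_pos: [0.5806, -0.0347, 0.2845]
tcp_rot: [[0.006, -0.0, -1.0], [-0.001, -1.0, 0.0], [-1.0, 0.001, -0.006]]
wrist_force: [0.3, 0.3, 0.1]
grip_width: -0.007
```

>>> move_arm(
  motion=[
    [1,0,-4,0,0,0,1],
    [1,0,-4,0,0,0,1],
    [0,0,0,0,0,0,1],
    [0,0,0,0,0,0,1],
    [0,0,0,0,0,0,1],
  ],
)

```text
t: 3.82
tool_pos: [0.5909, -0.0344, 0.2819]
tcp_rot: [[0.008, -0.0, -1.0], [-0.001, -1.0, 0.0], [-1.0, 0.001, -0.008]]
wrist_force: [0.6, -0.1, 1.0]
grip_width: 0.001
```

```bash
cat >look.py <<'E'
from h import *
import sys
im=r.camera("side");s=r.state();print(s['t'],s['tool_pos'].round(4),s['wrist_force'].round(1))
A=np.array([.592,-.0335,0]);print(proj("side",[A+[0,.041,.06]]))
c=im[130:220,260:360];cv2.imwrite(f"pics/{sys.argv[1]}.png",cv2.resize(c,None,fx=6,fy=6,interpolation=cv2.INTER_CUBIC))
E
python3 look.py c1
```

```text
3.8667 [ 0.5908 -0.0345  0.2819] [0.5 0.1 0.6]
[[307.53427941 187.74885478]]
```

View pics/c1.png

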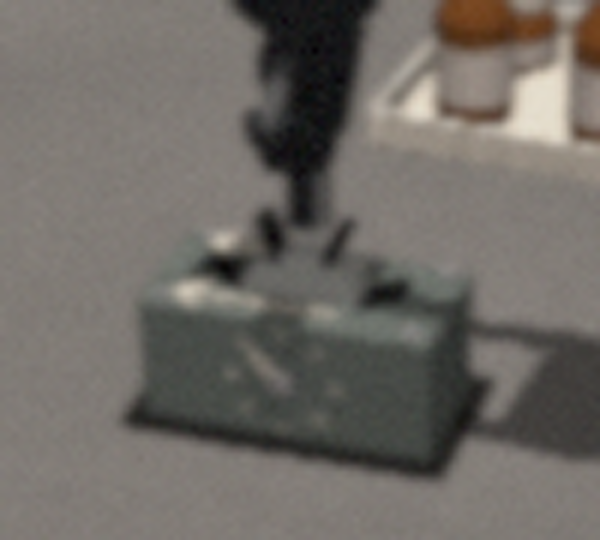

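One click done: the needle is tilted 45° toward +x (crop 260,360), and the finger sits free between the paddles. Lifting straight up, going back and repeating.

>>> move_arm(
  motion=[
    [-16,0,0,0,-0.4,0,1],
    [-16,0,0,0,0,0,1],
    [0,0,0,0,0,0,1],
    [0,0,17,0,0,0,1],
    [0,0,17,0,0,0,1],
    [0,0,16,0,0,0,1],
    [0,0,0,0,0,0,1],
    [0,0,0,0,0,0,1],
  ],
)

```text
t: 4.53
tool_pos: [0.5378, -0.0344, 0.312]
tcp_rot: [[-0.0, -0.0, -1.0], [-0.001, -1.0, 0.0], [-1.0, 0.001, 0.0]]
wrist_force: [0.2, -0.4, -0.2]
grip_width: 0.001
```

>>> move_arm(
  motion=[
    [11,0,0,0,0,0,1],
    [11,0,0,0,0,0,1],
    [11,0,0,0,0,0,1],
    [0,0,0,0,0,0,1],
    [0,0,0,0,0,0,1],
  ],
)

```text
t: 4.95
tool_pos: [0.5395, -0.0344, 0.2739]
tcp_rot: [[0.0, -0.0, -1.0], [-0.001, -1.0, 0.0], [-1.0, 0.001, -0.0]]
wrist_force: [-0.6, 0.1, 0.1]
grip_width: -0.0
```

>>> move_arm(
  motion=[
    [-3,0,-5,0,0,0,1],
    [0,0,-5,0,0,0,1],
    [0,0,-5,0,0,0,1],
    [0,0,-5,0,0,0,1],
    [0,0,-5,0,0,0,1],
    [0,0,-5,0,0,0,1],
    [0,0,-5,0,0,0,1],
    [0,0,0,0,0,0,1],
  ],
)

```text
t: 5.62
tool_pos: [0.5788, -0.0345, 0.2772]
tcp_rot: [[-0.003, -0.0, -1.0], [-0.001, -1.0, 0.0], [-1.0, 0.001, 0.003]]
wrist_force: [0.7, 0.2, 0.2]
grip_width: -0.001
```

>>> move_arm(
  motion=[
    [-1,0,-4,0,0,0,1],
    [-1,0,-4,0,0,0,1],
    [0,0,-2,0,0,0,1],
    [0,0,0,0,0,0,1],
    [0,0,0,0,0,0,1],
  ],
)

```text
t: 6.03
tool_pos: [0.5912, -0.0345, 0.2797]
tcp_rot: [[0.001, -0.0, -1.0], [-0.001, -1.0, 0.0], [-1.0, 0.001, -0.001]]
wrist_force: [-0.3, -0.2, -0.3]
grip_width: -0.003
```

```bash
python3 look.py c2
```

```text
6.0833 [ 0.5912 -0.0345  0.2798] [-0.2 -0.3  0.3]
[[307.53427941 187.74885478]]
```

View pics/c2.png

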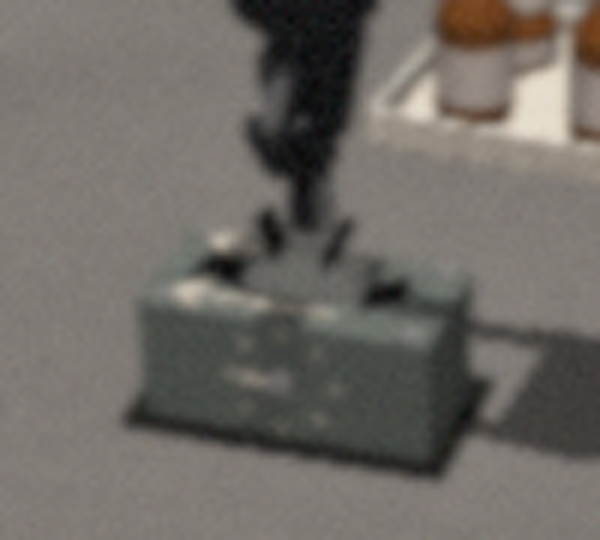

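Two clicks: the needle is horizontal toward +x (crop 255,378). Now the third.

>>> move_arm(
  motion=[
    [-16,0,0,0,0,0,1],
    [-16,0,0,0,0,0,1],
    [0,0,0,0,0,0,1],
    [0,0,17,0,0,0,1],
    [0,0,17,0,0,0,1],
    [0,0,16,0,0,0,1],
    [0,0,0,0,0,0,1],
    [0,0,0,0,0,0,1],
  ],
)

```text
t: 6.75
tool_pos: [0.5387, -0.0344, 0.31]
tcp_rot: [[0.001, -0.0, -1.0], [-0.001, -1.0, 0.0], [-1.0, 0.001, -0.001]]
wrist_force: [0.4, 0.3, -0.0]
grip_width: 0.002
```

>>> move_arm(
  motion=[
    [10,0,0,0,0,0,1],
    [10,0,0,0,0,0,1],
    [10,0,0,0,0,0,1],
    [0,0,0,0,0,0,1],
    [0,0,0,0,0,0,1],
  ],
)

```text
t: 7.17
tool_pos: [0.5405, -0.0344, 0.2753]
tcp_rot: [[0.001, -0.0, -1.0], [-0.001, -1.0, 0.0], [-1.0, 0.001, -0.001]]
wrist_force: [-0.2, 1.0, 0.4]
grip_width: -0.003
```

>>> move_arm(
  motion=[
    [-2,0,-5,0,0,0,1],
    [0,0,-5,0,0,0,1],
    [0,0,-5,0,0,0,1],
    [0,0,-5,0,0,0,1],
    [0,0,-5,0,0,0,1],
    [0,0,-5,0,0,0,1],
    [0,0,-5,0,0,0,1],
    [0,0,0,0,0,0,1],
  ],
)

```text
t: 7.83
tool_pos: [0.5798, -0.0345, 0.2775]
tcp_rot: [[-0.001, -0.0, -1.0], [-0.001, -1.0, 0.0], [-1.0, 0.001, 0.001]]
wrist_force: [-0.8, -0.4, 0.6]
grip_width: 0.004
```

>>> move_arm(
  motion=[
    [-1,0,-4,0,0,0,1],
    [-1,0,-4,0,0,0,1],
    [0,0,-1,0,0,0,1],
    [0,0,0,0,0,0,1],
    [0,0,0,0,0,0,1],
  ],
)

```text
t: 8.25
tool_pos: [0.5912, -0.0345, 0.2801]
tcp_rot: [[0.002, -0.0, -1.0], [-0.001, -1.0, 0.0], [-1.0, 0.001, -0.002]]
wrist_force: [-0.5, -0.0, -0.4]
grip_width: -0.003
```

>>> move_arm(
  motion=[
    [-16,0,0,0,0,0,1],
    [-16,0,0,0,0,0,1],
    [-30,0,0,0,0,0,1],
    [-30,0,0,0,0,0,1],
    [0,0,0,0,0,0,1],
    [0,0,0,0,0,0,1],
    [0,0,0,0,0,0,1],
    [0,0,0,0,0,0,1],
    [0,0,0,0,0,0,1],
    [0,0,0,0,0,0,1],
  ],
)

```text
t: 9.08
tool_pos: [0.5885, -0.0342, 0.3711]
tcp_rot: [[-0.005, -0.0, -1.0], [0.0, -1.0, 0.0], [-1.0, -0.0, 0.005]]
wrist_force: [0.1, -0.4, 0.4]
grip_width: -0.003
```

```bash
python3 look.py c3
```

```text
9.1333 [ 0.5884 -0.0342  0.3709] [-1.1 -0.6 -0.5]
[[307.53427941 187.74885478]]
```

View pics/c3.png

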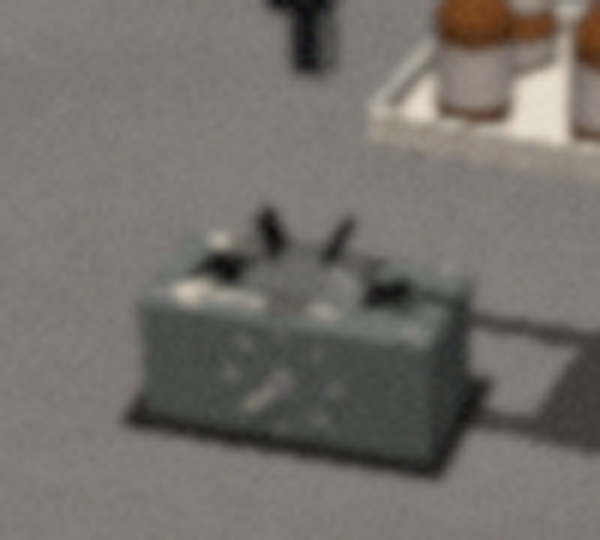

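The needle points down toward +x (crop 265,392), which is 135° or three clicks. The paddles are at rest and the finger is well clear, so I'm handing in.

```bash
python3 -c "
from workcell import r
print(r.close_job())"
```

```text
the job is handed in; nothing more can be done
None
```

The tray held three tall bottles and one squat jar, so I advanced the counter by three clicks. Each was a separate slow push with the closed fingertip in the direction of the arrows, and I handed the job in at about 9 s.

- **Clicks:** side pictures after each push showed the needle at 45°, 90° and then 135° toward +x. The wheel was at rest after the third.
- **Clearance:** at hand-in the fingertip was about 80 mm above the paddle tips. The wrist force read only about 1 N at each check.
- **Bottles and jars:** the arm never went near them while low, and those in the last picture's frame stood as before. I took no final picture of the whole tray or mat.
- **Disagreements:** none of the checks failed. The tool drifted about 7 mm sideways on the first descent, and I corrected that before touching the wheel.

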